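Ready a kada on the bangle expander

TASK

A brass kada is sitting on the bangle expander for stretching. First swing the hold-down bar shut over it until it snaps past its detent ball against the stop; then take the splined T-key from its wooden holster, stand it in the drive socket, turn it until the splines mesh and press it fully home, collar flush on the socket. The spring ejector in the socket throws the key out if you let up, so finish still holding the key by its handle and pressing it down, ready for the first turn; leave the kada in its place and the other things on the ledge undisturbed.

Things in the scene. Friction and masses are not known exactly. Their poses are not given: they have to be found in the camera images.
- keeper (a joint): Round steel hold-down (keeper) bar, 12 mm thick, swinging level about an upright pivot. Rad: 0 = shut against its stop, up to 1.5 open; seen from above it turns anticlockwise to shut. It stays where left. A sprung ball under it, 108 mm from the pivot, is met at about 0.15 rad and has passed behind the bar below 0.01; about 5 N at the pin carries it over.
- keeper_hinge (a point): On the upright pivot axis of the hold-down bar, at the height of the bar's axis, 70 mm above the ledge. Its x axis points along the bar from the free end to the pivot and turns with the bar.
- keeper_pin (a point): Upright round steel pin at the free end of the hold-down bar, by which it is swung: 13 mm diameter, its top 116 mm above the ledge. The point is on its axis, 103 mm above the ledge, 27 mm above the top of the bar, 132 mm from the pivot axis.
- expander: Bangle expander, fixed: grey cast base 190 x 130 x 14 mm, round bed of 48 mm radius, 50 mm high, on it a ring of steel segments (28 mm radius, 11 mm high), in the middle the drive hub. Origin under the hub axis at ledge height, z up. The shut bar lies along its x axis, 32 mm to +y of the hub axis: pivot at x +56 mm, catch block (74 mm high) at -52, pin at -76.
- drive (a joint): Angle of the drive hub about its upright axis relative to the expander, rad, anticlockwise from above positive. It is stiff: it takes about 0.4 N m to turn it.
- socket (a point): Centre of the drive socket's mouth on top of the hub (40 mm diameter), 76 mm above the ledge, z up; turns with the hub. Round bore of 20.4 mm diameter with four spline slots 9 mm wide reaching 15.5 mm from the axis, along this frame's +x, -x, +y and -y. The sprung brass ejector button waits 11 mm below the mouth.
- ejector (a joint): How far the ejector button is pressed down, m: 0 at rest, 0.013 with the key fully home (stop at 0.0145). The spring pushes up with 3.5 N at rest and 8 N with the key home.
- key_grip (a point): Centre of the T-key's handle, to be gripped: flat-sided dark steel bar 64 mm long (this frame's x), 14 mm thick (y), 28 mm high (z), 84 mm above the key's lower tip. One pair of splines is in line with the handle, the other across it. With the key home this point is 60 mm above the socket's mouth; with the splines resting on the socket unmeshed, 76 mm.
- key_seat (a point): On the key's axis (key of about 0.22 kg) at the underside of its collar (38 mm diameter, 5 mm thick), 60 mm below the handle's centre; Below the collar: four splines 7 mm wide, 28 mm across, 16 mm long, lower ends rounded, then an 8 mm long round pilot nose, 18.6 mm diameter tapering to 11. The point meets the socket's mouth when home.
- holster: The key's holster, fixed to the ledge: wooden block 64 x 64 x 30 mm with a plain round hole of 32 mm diameter; the key stands in it with its collar on the block's top, to be drawn straight up at least 25 mm. Origin at the middle of its underside.
- kada_center (a point): Centre of the brass kada (bangle), 72 mm outside and 60 mm inside diameter, 12 mm high, lying on the bed around the segments; its top is 62 mm above the ledge. Leave it there.
- conch_bangle_mid (a point): Bystander: centre of a white conch-shell bangle lying on the ledge, 74 mm diameter, 14 mm high.
- ring_gauge_mid (a point): Bystander: centre of a steel ring gauge lying on the ledge, 50 mm diameter with a 20 mm hole, 18 mm high.
- bell_mid (a point): Bystander: small brass bell standing on the ledge, 42 mm diameter, 60 mm high; the point is on its axis half-way up.
- jar_mid (a point): Bystander: clear glass jar with a screw-top lid, 60 mm diameter, 85 mm high; the point is on its axis half-way up.
Not all that is in view belongs to the job. Leave any pink look-alike of the part that bears key_grip alone.

How it is judged (in metres and radians):
On the way, in this order (a step that is already met when the one before it is completed fails the run):
1. the hold-down bar is shut past its detent, the kada under it (value of joint keeper below 0.035 rad and horizontal distance between kada_center and expander below 0.006 m), for 0.2 s.
2. the key's splines have meshed and it is pressed home (z of key_seat in the frame of socket below 0.0025 m and horizontal distance between key_seat and socket below 0.003 m and value of joint ejector above 0.0105 m), for 0.2 s.
At the end, for the whole second after the job is handed in: Bar within 0.035 rad of its stop; key upright (0.1 rad), still and meshed, collar within 2.5 mm of the socket mouth and 3 mm of its axis; ejector pressed over 10.5 mm; fingers on the key with over 3 N; kada on the bed within 6 mm of the hub axis, not raised over 5 mm (all of step 1 and all of step 2 and angle between key_seat's own z axis and vertical below 0.1 rad and contact force between the fingers and key above 3 N and height (world z) of kada_center below 0.061 m and linear speed of key below 0.02 m/s); the arm keeps its last pose, push and grip.
It fails at once if a thing on the ledge that has no part in the job is pushed more than 25 mm (distance of any of conch_bangle_mid, ring_gauge_mid, bell_mid, jar_mid from where it was at the start of the episode above 0.025 m).
It fails at once if the bell or the jar is tipped (angle between any of bell_mid, jar_mid's own z axis and vertical above 0.4 rad).
It also fails if it takes over 51 s, if anything falls off the work surface, if the arm or the gripper's body presses on something with over 40 N, if the wrist force passes 120 N, or if a joint passes its speed limit or range.

ROBOT

A 6-joint arm with a two-finger parallel gripper is mounted at the origin on the work surface. World frame = base frame: x ahead of the robot, y to its left, z up, the work surface at z = 0. Lengths are in mm, angles in rad, forces in N, time in s.
With the tool pointing down it reaches from about 350 to 875 mm from the base axis. Payload 4.2 kg.
Tool frame: the origin (TCP) lies at the very end of the fingers, on their centre line; the grasp point (between the pads) lies arm.hold_point_z behind it (arm.hold_point_z is the distance from the TCP to the grasp point, in mm); y points along the fingers, x is the direction in which the jaws open and shut, and the axes are right-handed (so a half turn about y gives the same grasp; the last joint's range is limited). The gripper opens to 85 mm and grips with 20 to 120 N. Pads are 22 mm wide; open, the fingers measure 114 mm over their backs; the gripper's body (76 mm by 85 mm) begins 54 mm behind the grasp point. The pads swing forward as they close: fully open they stand 13 mm farther back than shut.
Start: joints at [1.598, 0.385, 0.008, 0, -1.194, -0.259], TCP at [143.55, 608.27, 231.312] pointing down, gripper open.
Joint ranges: [-3.14, 3.14], [-1.21, 2.06], [-1.07, 1.41], [-3.16, 2.05], [-2.99, -0.16], [-3.1, 3.1]. Speed limits (rad/s): [2.79, 2.79, 3.14, 3.14, 3.14, 3.14].

INTERFACE

Orientations are given as a unit quaternion [x, y, z, w].
In Python, from bench import arm gives the robot as it stands.
- The arm moves only by the shell command python3 -m creep 'ROWS'. ROWS is JSON, a list of rows, each a list of 3 entries, a list of its own where there are three numbers: the shift along the world's x, y, z in mm, then the turn, a rotation vector about the world's x, y, z in rad, then the gripper command: -1 is shut, 1 is fully open, values between are in proportion. In form: [[[dx, dy, dz], [wx, wy, wz], jaw], ...]. A call has 1 to 12 rows; each row is the pose to reach, as a shift and turn from the pose commanded when the call began; what a row does not reach only later rows make up. A row lasts 1/12 s, in which the tool goes at most 41.7 mm and 7.16 degrees, less where a joint would pass 70% of its speed; a pose out of reach is approached as far as the arm can. A call with a gripper value outside its range is refused whole. The fingers move at their own pace and stop on an object; the grip force is fixed at half the most. Time passes only in rows, so rows that repeat a pose let the fingers close. It gives the time, the measured TCP pose, the force and the opening at its end, in the units of the state.
- arm.read_state(): the state, without advancing time (a new reading comes with each control period).
- arm.get_image(name): name is "scene" or "top" or "wrist"; returns (picture, depth): 384x512x3 uint8, red, green, blue; 384x512 float32, mm along the optical axis (not along the pixel's ray), 0 where there is no reading.
- arm.camera_params(name): a dict with "camera_matrix" (3x3 intrinsics, pixels), "extrinsics" (4x4, takes a point from world to camera coordinates); the wrist camera has in their place "T_tool_cam" (4x4, takes a point from camera to tool coordinates, whose origin is the TCP and whose axes are the tool frame's). Camera axes: x right, y down, z forward; pixel columns grow to the right and rows downward; lengths in mm; the calibration is good to about 2 mm. A picture is of the moment at which its call begins: read the wrist's pose just before it. camera_params takes no time and is no camera call.
- arm.job_done(): hands the job in, once; it reports no verdict.
The state is a dict: "clock": time; "joints": joint angles; "joint_vel": joint speeds; "joint_efforts": joint torques, N m; "position": TCP position; "ee_rot": TCP orientation; "contact_force": force on the tool from outside, world axes, zero at the start; "wrist_torque": the same for the moment, N m; "gripper_width": finger opening in mm.
Only numpy, scipy, OpenCV 4.12 (cv2) and the standard library are available. Lean on these libraries where they do the work, as an engineer would, in place of code of your own. Each camera call takes 0.05 s, during which the arm holds its last target.

## Working session

There is one attempt and no reset: what is moved stays moved. The work goes in short steps, Python scripts to look and compute and a shell command to move; the robot and the scene stay as the last step left them, time stands still between calls to the robot, and variables do not carry over. Pictures are saved under pics/ and viewed, and the job is handed in when it is done.

```bash
mkdir -p pics; ls; cat > h.py <<'E'
import numpy as np, cv2
from bench import arm
def save(name,fn):
    im,d=arm.get_image(name); cv2.imwrite('pics/'+fn+'.png',cv2.cvtColor(im,cv2.COLOR_RGB2BGR)); np.save('pics/'+fn+'.npy',d); return im,d
def crop(fn,out,x0,y0,x1,y1,s):
    im=cv2.imread('pics/'+fn+'.png')[y0:y1,x0:x1]; cv2.imwrite('pics/'+out+'.png',cv2.resize(im,None,fx=s,fy=s,interpolation=cv2.INTER_CUBIC))
def px(name,fn,u,v,z=None,d=None):
    p=arm.camera_params(name);K=np.array(p['camera_matrix']);E=np.array(p['extrinsics'])
    r=np.linalg.solve(K,[u,v,1]);Ti=np.linalg.inv(E)
    if z is not None:
        o=Ti[:3,3];dr=Ti[:3,:3]@r;return o+dr*(z-o[2])/dr[2]
    if d is None: d=np.load('pics/'+fn+'.npy')[int(v),int(u)]
    return (Ti@np.append(r*d,1))[:3]
E
python3 - <<'E'
from h import *
s=arm.read_state();print(s,arm.hold_point_z)
save('scene','s0');save('top','t0');save('wrist','w0')
for c in('scene','top','wrist'):print(arm.camera_params(c))
E
```

```text
pics
{'clock': 0.0, 'joints': array([ 1.59761816e+00,  3.85572960e-01,  6.62850823e-03, -5.23523976e-04,
       -1.19401018e+00, -2.58546437e-01]), 'joint_vel': array([ 7.67179339e-04, -3.74952132e-04,  2.50277091e-05, -1.49408874e-03,
       -6.61830669e-04,  3.80338045e-04]), 'joint_efforts': array([ 7.37326009e-04, -3.92291737e+01,  1.88405496e+01,  4.18625861e+00,
       -4.63322445e-03,  5.93632663e-06]), 'position': array([143.40842831, 607.72010486, 230.20910065]), 'ee_rot': array([ 0.43938737, -0.55398369,  0.55499911, -0.43819722]), 'contact_force': array([-0.35783164, -0.68007521,  0.2630311 ]), 'wrist_torque': array([-0.01631168, -0.05749518, -0.07669973]), 'gripper_width': 85.26034779132303} 18.700000000000003
{'camera_matrix': array([[410.56755737,   0.        , 262.20606422],
       [  0.        , 410.56755737, 190.37193368],
       [  0.        ,   0.        ,   1.        ]]), 'extrinsics': array([[-4.04114381e-01,  9.14673984e-01,  7.94158709e-03,
         2.19428803e+02],
       [ 6.76986181e-01,  3.04916971e-01, -6.69862188e-01,
        -3.13231565e+02],
       [-6.
[... 518 characters left out ...]
       [ 8.49617580e-02,  3.05165754e-02, -9.95916783e-01,
         8.65329286e+02],
       [ 0.00000000e+00,  0.00000000e+00,  0.00000000e+00,
         1.00000000e+00]])}
{'camera_matrix': array([[264.3864071 ,   0.        , 259.22922852],
       [  0.        , 264.3864071 , 193.52547312],
       [  0.        ,   0.        ,   1.        ]]), 'T_tool_cam': array([[ 9.99999693e-01, -6.44671063e-04,  4.44482421e-04,
         1.04473897e+00],
       [-6.24834209e-04, -3.14815285e-01,  9.49152752e-01,
        -1.42321139e+02],
       [-4.71961454e-04, -9.49152738e-01, -3.14815591e-01,
         8.13373678e+01],
       [ 0.00000000e+00,  0.00000000e+00,  0.00000000e+00,
         1.00000000e+00]])}
```

View pics/s0.png

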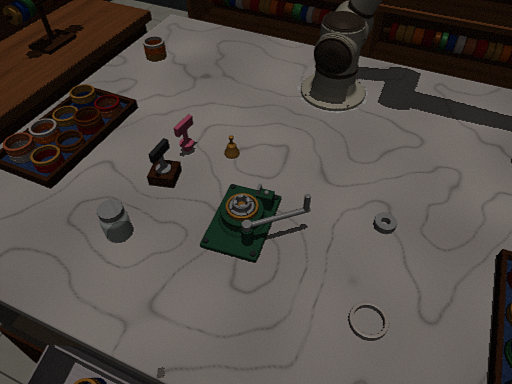

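View pics/t0.png

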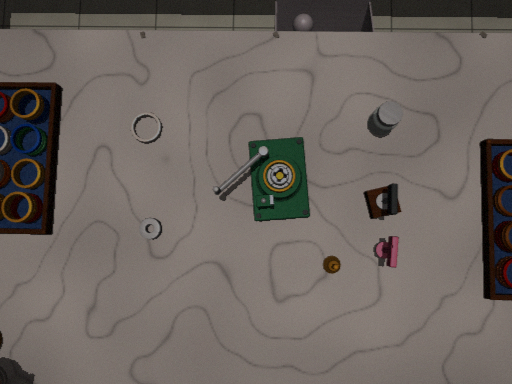

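View pics/w0.png

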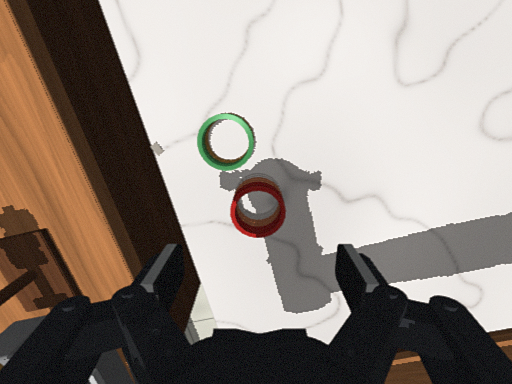

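```bash
python3 - <<'E'
from h import *
crop('t0','t0a',195,125,325,235,6)
crop('t0','t0b',350,165,430,285,5)
crop('s0','s0a',135,105,325,265,4)
E
```

```text
(no output)
```

View pics/t0a.png

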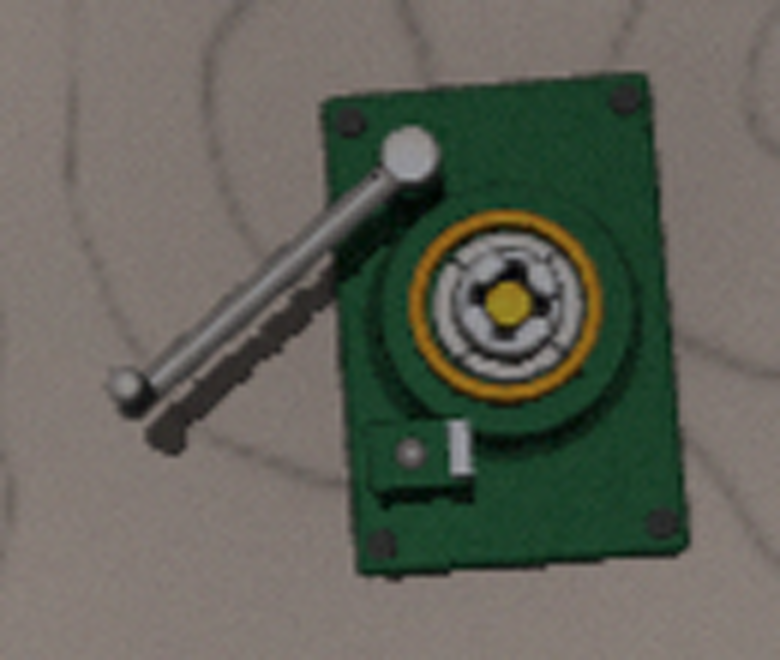

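View pics/t0b.png

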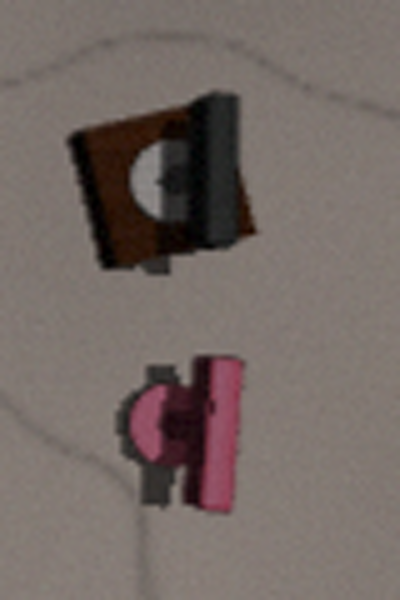

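View pics/s0a.png

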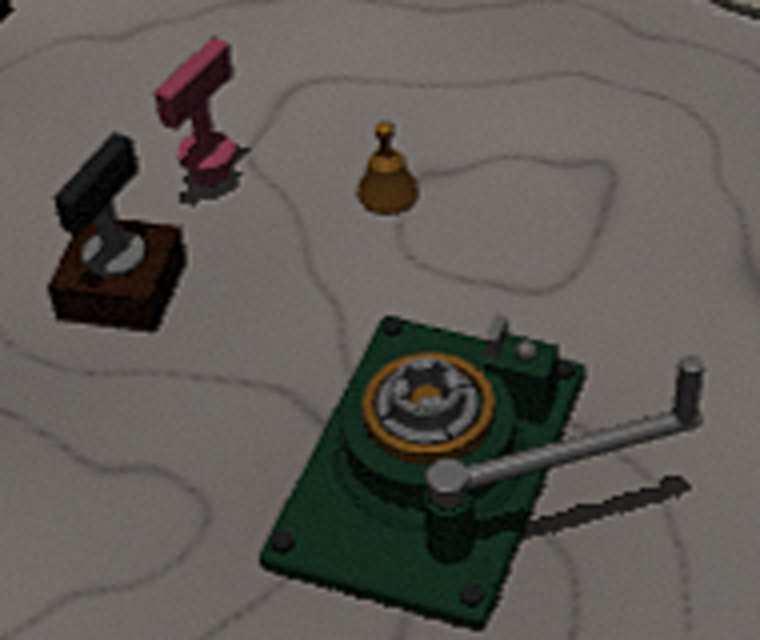

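```bash
python3 - <<'E'
from h import *
def T(u,v,x0,y0,s,z): return px('top','t0',x0+(u+.5)/s-.5,y0+(v+.5)/s-.5,z)
A=lambda u,v,z:T(u,v,195,125,6,z)
B=lambda u,v,z:T(u,v,350,165,5,z)
S=lambda u,v,z:px('scene','s0',135+(u+.5)/4-.5,105+(v+.5)/4-.5,z)
f=lambda a:np.round(a,1)
print('pivot d',f(px('top','t0',263,150)),'pin d',f(px('top','t0',216,189)))
print('pivot',f(A(411,154,82)),f(S(447,475,82)))
print('pin',f(A(127,383,116)),f(S(691,365,116)))
print('hub',f(A(510,299,76)),'ej',f(A(509,302,65)),f(S(428,393,76)))
print('kada',f(A(505,305,62)),f(S(428,402,62)))
print('base',[f(A(*p,14))[:2] for p in((322,100),(648,74),(690,550),(360,573))])
print('catch',f(A(411,453,74)),'post',f(A(459,420,90)))
print('handle',[f(B(*p,104))[:2] for p in((207,93),(238,93),(236,240),(190,245))])
print('hand d',f(px('top','t0',350+215/5,165+165/5)), )
print('handle sc',[f(S(*p,104)) for p in((57,195),(117,133),(134,143),(75,205))])
print('holst',[f(B(*p,30))[:2] for p in((75,135),(257,232),(105,268))])
print('collar',f(B(165,180,35)),f(S(113,252,35)))
print('pinkh',[f(B(*p,104-30))[:2] for p in((215,358),(243,358),(232,512),(200,508))])
print('bell',f(px('top','t0',332,264)),f(px('top','t0',332,264,60)),'jar',f(px('top','t0',389,113)))
E
```

```text
pivot d [634.5   4.4  77.8] pin d [542.9  99.7 116.1]
pivot [633.1   4.2  82. ] [639.5   6.9  82. ]
pin [544.1 100.3 116. ] [548.1 102.  116. ]
hub [581.5 -32.8  76. ] ej [581.9 -32.8  65. ] [589.9 -28.   76. ]
kada [581.2 -31.4  62. ] [585.1 -30.7  62. ]
base [array([667.8,  40.6]), array([680.3, -87.3]), array([ 493.9, -105.7]), array([482.2,  21.4])]
catch [524.9   1.9  74. ] post [535.9 -15.   90. ]
handle [array([ 563.5, -264.1]), array([ 563.8, -276.9]), array([ 502.5, -275.5]), array([ 500. , -256.7])]
hand d [ 532.5 -267.4  105.8]
handle sc [array([ 564.4, -274. ,  104. ]), array([ 504.6, -272.5,  104. ]), array([ 508.1, -258.5,  104. ]), array([ 567.2, -260. ,  104. ])]
holst [array([ 552.2, -228.1]), array([ 509.8, -309.6]), array([ 492. , -241.5])]
collar [ 532.1 -267.1   35. ] [ 536.2 -268.7   35. ]
pinkh [array([ 453.3, -276.2]), array([ 453.6, -288.1]), array([ 388.5, -282.9]), array([ 389.8, -269.5])]
bell [ 388.  -154.1   36.7] [ 390.1 -150.2   60. ] jar [ 718.6 -266.7   85.8]
```

```bash
cat >> h.py <<'E'
from scipy.spatial.transform import Rotation as R
def yaw():
    s=arm.read_state();M=R.from_quat(s['ee_rot']).as_matrix();return np.arctan2(M[1,0],M[0,0]),M,s
def wpt(u,v,z,s):
    p=arm.camera_params('wrist');K=np.array(p['camera_matrix']);C=np.array(p['T_tool_cam'])
    M=R.from_quat(s['ee_rot']).as_matrix();o=M@C[:3,3]+s['position'];dr=M@C[:3,:3]@np.linalg.solve(K,[u,v,1])
    return o+dr*(z-o[2])/dr[2]
def st():
    y,M,s=yaw();print('t%.2f'%s['clock'],'pos',np.round(s['position'],1),'yaw %.3f'%y,'down',np.round(M[:,1],3),'F',np.round(s['contact_force'],1),'w %.1f'%s['gripper_width'],'j',np.round(s['joints'],2))
E
python3 - <<'E'
from h import *
y,M,s=yaw();print(y,M);st()
E
```

```text
-1.802670929931342 [[-2.29802013e-01 -2.45776106e-04  9.73237368e-01]
 [-9.73235846e-01 -1.72857854e-03 -2.29802090e-01]
 [ 1.73879709e-03 -9.99998476e-01  1.58032711e-04]]
t0.15 pos [143.5 607.8 230.5] yaw -1.803 down [-0.    -0.002 -1.   ] F [-0.2  0.3 -0.4] w 85.2 j [ 1.6   0.39  0.01 -0.   -1.19 -0.26]
```

```bash
python3 -m creep '[[[40,-50,0],[0,0,-0.1],-0.4],[[400,-508,0],[0,0,-0.585],-0.4],[[400,-508,0],[0,0,-0.585],-0.4],[[400,-508,0],[0,0,-0.585],-0.4],[[400,-508,0],[0,0,-0.585],-0.4],[[400,-508,0],[0,0,-0.585],-0.4],[[400,-508,0],[0,0,-0.585],-0.4],[[400,-508,0],[0,0,-0.585],-0.4],[[400,-508,0],[0,0,-0.585],-0.4],[[400,-508,0],[0,0,-0.585],-0.4],[[400,-508,0],[0,0,-0.585],-0.4],[[400,-508,0],[0,0,-0.585],-0.4]]'
python3 -c "
from h import *
st()"
```

```text
clock: 1.15
position: [453.6, 213.6, 231.4]
ee_rot: [-0.26, 0.657, -0.657, 0.26]
contact_force: [0.7, 0.9, 0.6]
gripper_width: 25.7
t1.15 pos [453.6 213.6 231.4] yaw -2.387 down [ 0.  0. -1.] F [0.7 0.9 0.6] w 25.7 j [ 0.76  0.17 -0.29 -0.   -1.11 -0.01]
```

```bash
python3 -m creep '[[[30,-38,0],[0,0,0],-0.4],[[60,-75,-20],[0,0,0],-0.4],[[90,-112,-60],[0,0,0],-0.4],[[90,-112,-60],[0,0,0],-0.4],[[90,-112,-60],[0,0,0],-0.4]]'
python3 - <<'E'
from h import *
st();y,M,s=yaw();save('wrist','w1');np.save('pics/w1s.npy',s,allow_pickle=True);save('top','t1')
E
```

```text
clock: 1.57
position: [542.3, 99.1, 166.0]
ee_rot: [-0.262, 0.658, -0.658, 0.255]
contact_force: [0.1, -0.0, -1.0]
gripper_width: 25.8
t1.57 pos [542.3  99.1 166. ] yaw -2.394 down [-0.009 -0.003 -1.   ] F [ 0.1 -0.  -1. ] w 25.8 j [ 0.47  0.32 -0.26 -0.   -1.    0.27]
```

View pics/w1.png

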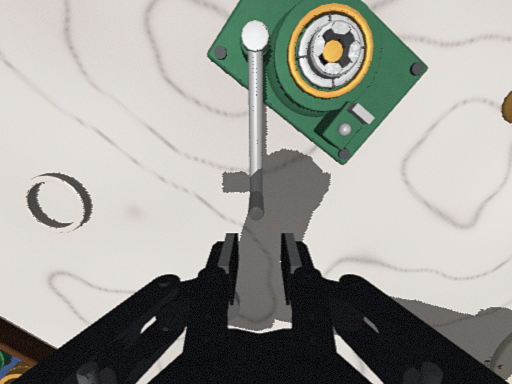

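```bash
python3 - <<'E'
from h import *
st()
s=np.load('pics/w1s.npy',allow_pickle=True).item()
for n,u,v,z in(('pin',257,211,116),('pivot',255,37,80),('hub',333,51,65),('catch ball',345,130,74)):print(n,np.round(wpt(u,v,z,s),1))
E
```

```text
t1.67 pos [542.7 102.1 169.8] yaw -2.390 down [-0.003 -0.002 -1.   ] F [-0.3 -0.4  0.9] w 25.9 j [ 0.48  0.32 -0.26 -0.   -1.    0.27]
pin [545.2  96.9 116. ]
pivot [632.8   4.   80. ]
hub [581.2 -34.5  65. ]
catch ball [528.6   2.3  74. ]
```

```bash
python3 -m creep '[[[1.5,-2,-10],[0,0,0],-0.4],[[1.5,-2,-30],[0,0,0],-0.4],[[1.5,-2,-50],[0,0,0],-0.4],[[1.5,-2,-70],[0,0,0],-0.4],[[1.5,-2,-84],[0,0,0],-0.4],[[1.5,-2,-84],[0,0,0],-0.4],[[1.5,-2,-84],[0,0,0],-0.4]]'
python3 - <<'E'
from h import *
st();save('wrist','w2');save('scene','s2');crop('s2','s2a',230,130,370,270,5)
E
```

```text
clock: 2.25
position: [544.2, 102.4, 87.5]
ee_rot: [0.261, -0.657, 0.657, -0.261]
contact_force: [0.7, 0.3, 0.6]
gripper_width: 26.0
t2.25 pos [544.2 102.4  87.5] yaw -2.386 down [ 0. -0. -1.] F [0.7 0.3 0.6] w 26.0 j [ 0.48  0.41 -0.35  0.   -0.8   0.28]
```

View pics/w2.png

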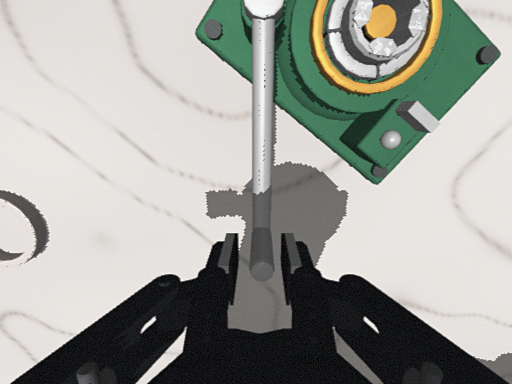

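View pics/s2a.png

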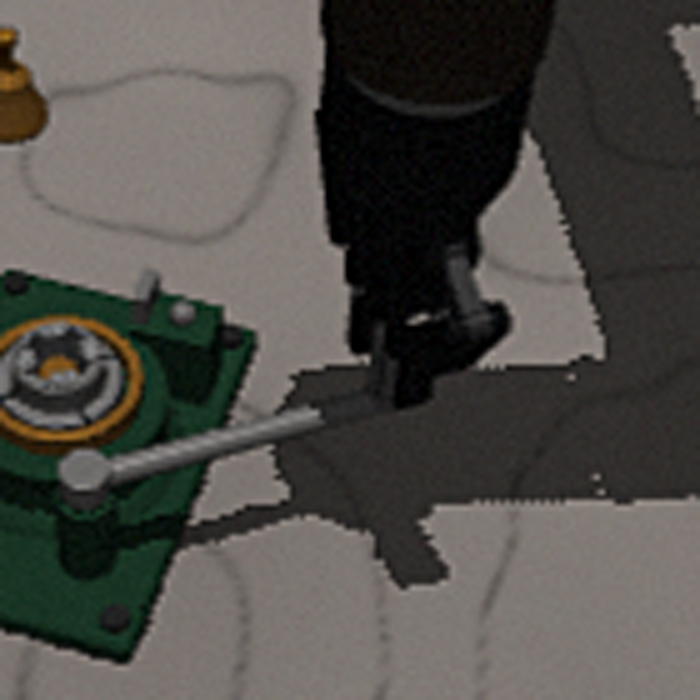

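```bash
python3 - <<'E'
from h import *
st();P=np.array([633.7,4.5]);c=np.array([544.2,102.4]);f0=np.arctan2(*(c-P)[::-1]);print(f0)
for i in range(1,15):
    f=f0+i*0.07;q=P+132.3*np.array([np.cos(f),np.sin(f)])-c
    print(i,np.round(q,1),'turn',round(i*.07,2),'th %.3f'%(3.2416-f))
E
```

```text
t2.35 pos [545.2 102.5  88.8] yaw -2.386 down [ 0.003  0.001 -1.   ] F [ 0.2 -0.1  0.3] w 25.8 j [ 0.48  0.41 -0.35  0.   -0.8   0.28]
2.3114005677752028
1 [-6.4 -6.7] turn 0.07 th 0.860
2 [-12.5 -13.7] turn 0.14 th 0.790
3 [-18.2 -21. ] turn 0.21 th 0.720
4 [-23.3 -28.7] turn 0.28 th 0.650
5 [-27.8 -36.8] turn 0.35 th 0.580
6 [-31.8 -45.1] turn 0.42 th 0.510
7 [-35.2 -53.8] turn 0.49 th 0.440
8 [-38.  -62.6] turn 0.56 th 0.370
9 [-40.2 -71.6] turn 0.63 th 0.300
10 [-41.7 -80.7] turn 0.7 th 0.230
11 [-42.6 -89.9] turn 0.77 th 0.160
12 [-42.8 -99.2] turn 0.84 th 0.090
13 [ -42.4 -108.4] turn 0.91 th 0.020
14 [ -41.3 -117.6] turn 0.98 th -0.050
```

```bash
python3 -m creep '[[[0,0,-2],[0,0,0],-0.62],[[0,0,-2],[0,0,0],-0.62],[[-6.4,-6.7,-2],[0,0,0.07],-0.62],[[-12.5,-13.7,-2],[0,0,0.14],-0.62],[[-18,-21,-2],[0,0,0.21],-0.62],[[-23.3,-28.7,-2],[0,0,0.28],-0.62],[[-27.8,-36.8,-2],[0,0,0.35],-0.62],[[-31.8,-45,-2],[0,0,0.42],-0.62],[[-35.2,-53.8,-2],[0,0,0.49],-0.62],[[-38,-62.6,-2],[0,0,0.56],-0.62],[[-40.2,-71.6,-2],[0,0,0.63],-0.62],[[-41.7,-80.7,-2],[0,0,0.7],-0.62]]'
python3 - <<'E'
from h import *
st();save('wrist','w3')
E
```

```text
clock: 3.35
position: [503.1, 20.7, 86.1]
ee_rot: [0.47, -0.527, 0.528, -0.472]
contact_force: [0.5, 0.3, 0.6]
gripper_width: 16.2
t3.35 pos [503.1  20.7  86.1] yaw -1.684 down [ 0.002  0.001 -1.   ] F [0.5 0.3 0.6] w 16.2 j [ 0.36  0.34 -0.48 -0.   -0.75  1.09]
```

View pics/w3.png

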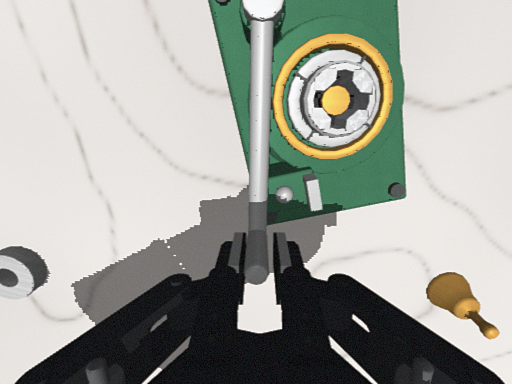

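```bash
python3 -m creep '[[[-0.9,-9.2,0],[0,0,0.07],-0.62],[[-1.1,-18.5,0],[0,0,0.14],-0.62],[[-0.9,-24,0],[0,0,0.18],-0.62],[[-0.6,-29,0],[0,0,0.22],-0.62],[[-0.4,-31,0],[0,0,0.23],-0.62],[[-0.3,-33,0],[0,0,0.23],-0.62],[[-0.3,-33,0],[0,0,0.23],-0.62]]'
python3 - <<'E'
from h import *
st();save('wrist','w4')
E
```

```text
clock: 3.98
position: [502.8, -10.7, 85.8]
ee_rot: [-0.526, 0.472, -0.471, 0.528]
contact_force: [-1.7, 7.1, 2.1]
gripper_width: 16.2
t3.98 pos [502.8 -10.7  85.8] yaw -1.460 down [ 0.002  0.002 -1.   ] F [-1.7  7.1  2.1] w 16.2 j [ 0.3   0.34 -0.48 -0.   -0.75  1.38]
```

View pics/w4.png

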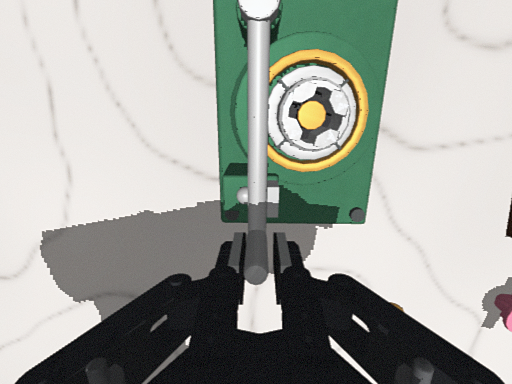

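```bash
python3 -m creep '[[[0,-2,0],[0,0,0],-0.62],[[0,-3,0],[0,0,0],-0.62],[[0,-3,0],[0,0,0],-0.62],[[0,-3,0],[0,0,0],-0.62]]'
python3 - <<'E'
from h import *
st()
E
```

```text
clock: 4.37
position: [502.9, -11.1, 85.8]
ee_rot: [-0.525, 0.472, -0.471, 0.529]
contact_force: [-4.4, 19.4, 4.6]
gripper_width: 16.5
t4.37 pos [502.9 -11.1  85.8] yaw -1.459 down [ 0.003  0.005 -1.   ] F [-4.4 19.4  4.6] w 16.5 j [ 0.3   0.34 -0.48 -0.01 -0.75  1.39]
```

```bash
python3 -m creep '[[[0,4,0],[0,0,0],-0.5],[[0,4,0],[0,0,0],-0.5],[[0,4,20],[0,0,0],-0.5],[[0,4,50],[0,0,0],-0.5],[[0,-10,80],[0,0,0.0],-0.5],[[0,-21,90],[0,0,-0.1],0.2],[[0,-21,90],[0,0,-0.1],0.2],[[0,-21,90],[0,0,-0.1],0.2],[[0,-21,90],[0,0,-0.1],0.2]]'
python3 - <<'E'
from h import *
st();y,M,s=yaw();np.save('pics/w5s.npy',s,allow_pickle=True);save('wrist','w5');crop('w5','w5a',190,30,330,240,4);
E
```

```text
clock: 5.12
position: [501.5, -36.4, 174.2]
ee_rot: [0.504, -0.497, 0.496, -0.503]
contact_force: [-0.1, 0.5, 0.9]
gripper_width: 51.3
t5.12 pos [501.5 -36.4 174.2] yaw -1.557 down [-0.002 -0.    -1.   ] F [-0.1  0.5  0.9] w 51.3 j [ 0.25  0.23 -0.37 -0.   -0.97  1.33]
```

View pics/w5.png

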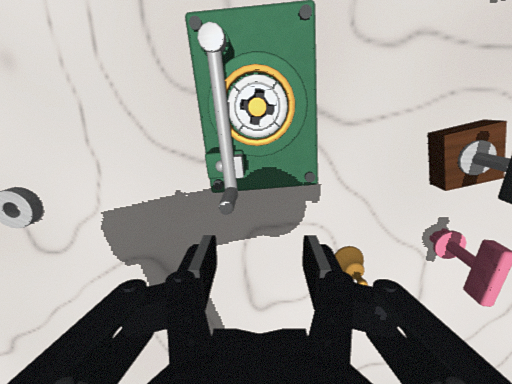

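```bash
python3 - <<'E'
from h import *
crop('w5','w5a',220,60,320,160,7)
E
```

```text
(no output)
```

View pics/w5a.png

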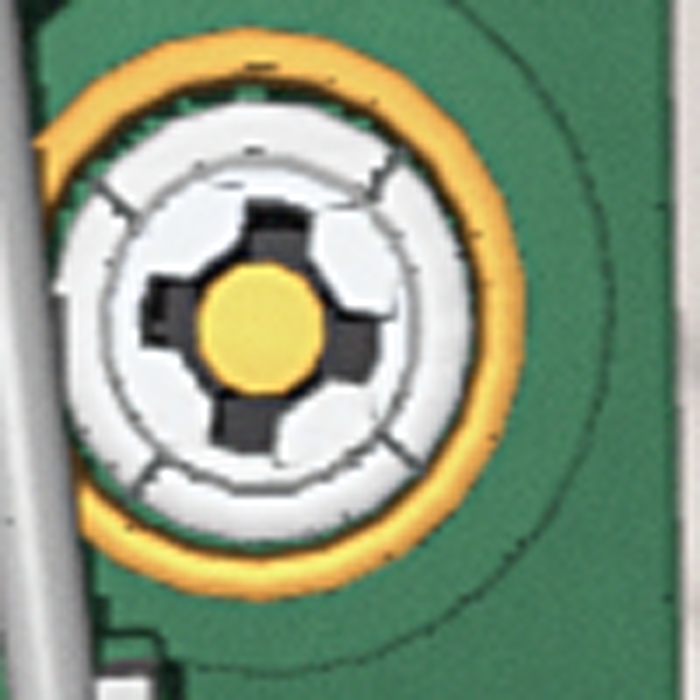

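```bash
python3 - <<'E'
from h import *
s=np.load('pics/w5s.npy',allow_pickle=True).item()
W=lambda u,v,z:wpt(220+(u+.5)/7-.5,60+(v+.5)/7-.5,z,s)[:2]
c=W(262,329,76);print('hub',c)
for a,b in(((242,449),(280,207)),((376,350),(150,310))):
    d=W(*b,76)-W(*a,76);print(np.hypot(*d),np.arctan2(d[1],d[0]))
# kada outer circle
print('kada', W((525+20)/2-0,0,62)) 
w=lambda u,v,z:np.round(wpt(u,v,z,s),1)
print('pivot',w(210,38,80),'pin',w(226,200,116),'ball',w(219,166,74))
for p in((186,14),(314,1),(317,186),(213,191)):print('base',w(*p,14))
print('holster',[w(*p,30)[:2] for p in((428,132),(505,121),(430,188),(507,178))],'collar',w(478,158,33))
E
```

```text
hub [581.73163531 -34.7177048 ]
28.763211355058058 -0.15368535370813466
28.268153734445384 1.4170463229193153
kada [620.40923067 -35.51745007]
pivot [632.6   2.8  80. ] pin [510.1 -10.8 116. ] ball [5.285e+02 2.000e-01 7.400e+01]
base [666.9  36.4  14. ]
base [679.4 -88.5  14. ]
base [ 492.2 -106.9   14. ]
base [484.3  17.6  14. ]
holster [array([ 558.2, -215.9]), array([ 570.5, -294.1]), array([ 496.3, -231.5]), array([ 509.1, -315.3])] collar [ 531.8 -274.    33. ]
```

```bash
python3 -m creep '[[[-6,-40,5],[0,0,-0.04],0.2],[[-12,-80,10],[0,0,-0.04],0.2],[[-18,-120,10],[0,0,-0.04],0.2],[[-24,-160,10],[0,0,-0.04],0.2],[[-30,-200,10],[0,0,-0.04],0.2],[[-40,-225,10],[0,0,-0.04],0.2],[[-45,-232,10],[0,0,-0.04],0.2],[[-45,-232,10],[0,0,-0.04],0.2],[[-45,-232,10],[0,0,-0.04],0.2]]'
python3 - <<'E'
from h import *
st();y,M,s=yaw();np.save('pics/w6s.npy',s,allow_pickle=True);save('wrist','w6')
E
```

```text
clock: 5.92
position: [457.0, -267.8, 184.3]
ee_rot: [-0.494, 0.507, -0.506, 0.493]
contact_force: [1.2, 0.6, -0.2]
gripper_width: 51.1
t5.92 pos [ 457.  -267.8  184.3] yaw -1.598 down [-0.002  0.001 -1.   ] F [ 1.2  0.6 -0.2] w 51.1 j [-0.22  0.27 -0.29 -0.   -1.01  1.77]
```

View pics/w6.png

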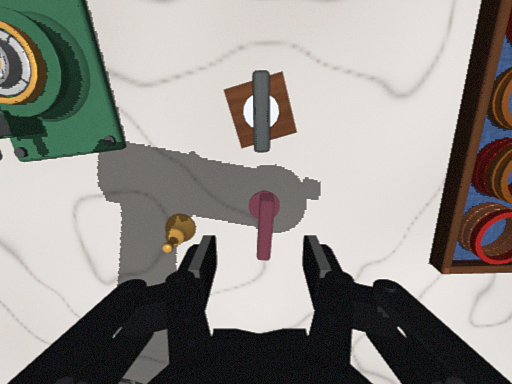

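```bash
python3 - <<'E'
from h import *
crop('w6','w6a',210,60,310,160,7)
E
```

```text
(no output)
```

View pics/w6a.png

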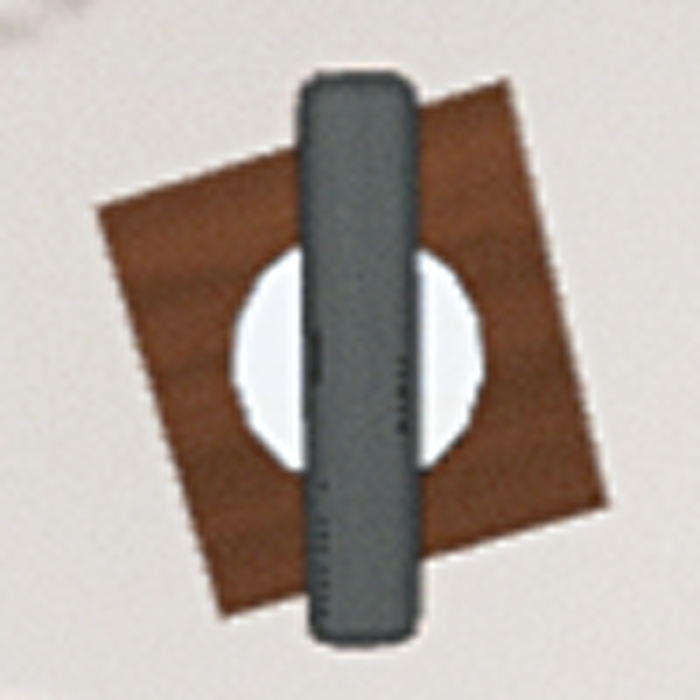

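```bash
python3 - <<'E'
from h import *
s=np.load('pics/w6s.npy',allow_pickle=True).item()
W=lambda u,v,z:wpt(210+(u+.5)/7-.5,60+(v+.5)/7-.5,z,s)[:2]
a=W(357.5,73,104);b=W(365,642,104);d=a-b
print('key',(a+b)/2,np.hypot(*d),np.arctan2(d[1],d[0]),'collar',W(359,360,35))
print('hol',W(352,350,30));st()
E
```

```text
key [ 532.73693457 -272.62464536] 62.45167184962383 -0.011297610564359906 collar [ 532.55377574 -272.72860431]
hol [ 533.94162908 -271.72272432]
t5.97 pos [ 457.5 -267.3  184.7] yaw -1.597 down [-0.001  0.    -1.   ] F [ 1.4  0.3 -0.8] w 51.1 j [-0.22  0.26 -0.29 -0.   -1.01  1.77]
```

```bash
python3 -m creep '[[[38,-2,0],[0,0,0.015],0.2],[[75,-4,-20],[0,0,0.015],0.2],[[75,-4,-50],[0,0,0.015],0.2],[[75,-4,-62],[0,0,0.015],0.2],[[75,-4,-62],[0,0,0.015],0.2],[[75,-4,-62],[0,0,0.015],0.2]]'
python3 - <<'E'
from h import *
st();y,M,s=yaw();np.save('pics/w7s.npy',s,allow_pickle=True);save('wrist','w7');crop('w7','w7a',160,150,360,300,4);save('top','t7');crop('t7','t7a',350,165,430,285,5)
E
```

```text
clock: 6.47
position: [532.8, -270.8, 122.8]
ee_rot: [-0.498, 0.503, -0.502, 0.497]
contact_force: [0.7, -0.3, -0.4]
gripper_width: 51.0
t6.47 pos [ 532.8 -270.8  122.8] yaw -1.580 down [-0.002 -0.    -1.   ] F [ 0.7 -0.3 -0.4] w 51.0 j [-0.2   0.44 -0.21  0.   -0.93  1.76]
```

View pics/w7a.png

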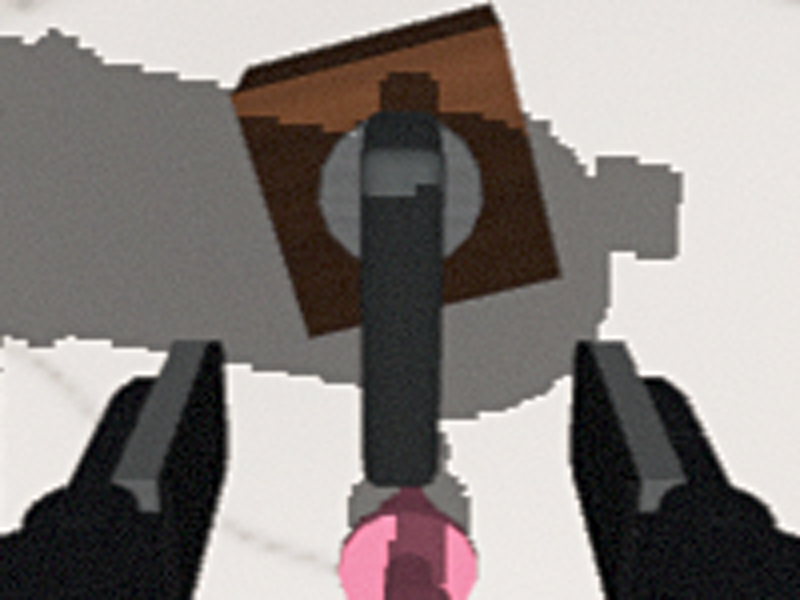

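```bash
python3 - <<'E'
from h import *
s=np.load('pics/w7s.npy',allow_pickle=True).item()
a=wpt(260.3,187,104,s);b=wpt(260,271,104,s);print(a,b,(a+b)/2);print('collar',wpt(160+400/4,150+190/4,35,s));st()
E
```

```text
[ 564.81050891 -273.02201114  104.        ] [ 502.32569858 -272.29554498  104.        ] [ 533.56810374 -272.65877806  104.        ]
collar [ 533.54439102 -272.78450057   35.        ]
t6.57 pos [ 533.6 -271.7  124.9] yaw -1.581 down [ 0.003 -0.001 -1.   ] F [ 0.8 -0.2  0.1] w 50.8 j [-0.2   0.43 -0.2   0.   -0.93  1.76]
```

View pics/t7a.png

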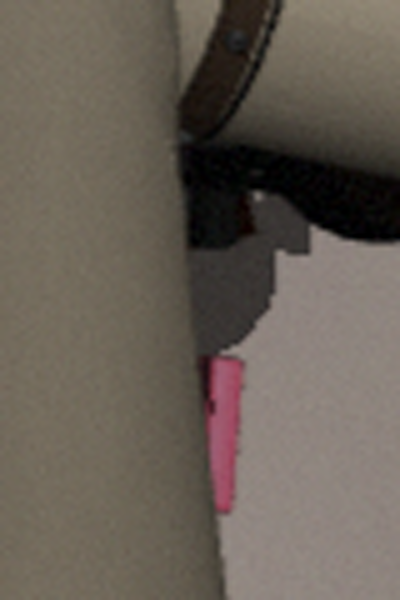

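```bash
python3 -m creep '[[[0,-1,-20],[0,0,0],0.0],[[0,-1,-40],[0,0,0],0.0],[[0,-1,-53],[0,0,0],-0.1],[[0,-1,-53],[0,0,0],-0.2],[[0,-1,-53],[0,0,0],-0.4],[[0,-1,-53],[0,0,0],-0.6],[[0,-1,-53],[0,0,0],-1],[[0,-1,-53],[0,0,0],-1],[[0,-1,-53],[0,0,0],-1],[[0,-1,-53],[0,0,0],-1]]'
python3 - <<'E'
from h import *
st();save('scene','s8');crop('s8','s8a',120,100,260,220,5)
E
```

```text
clock: 7.4
position: [533.5, -273.3, 72.1]
ee_rot: [0.497, -0.502, 0.504, -0.498]
contact_force: [-1.2, 2.9, 6.0]
gripper_width: 12.8
t7.40 pos [ 533.5 -273.3   72.1] yaw -1.582 down [ 0.003 -0.001 -1.   ] F [-1.2  2.9  6. ] w 12.8 j [-0.2   0.5  -0.26  0.   -0.82  1.76]
```

View pics/s8a.png

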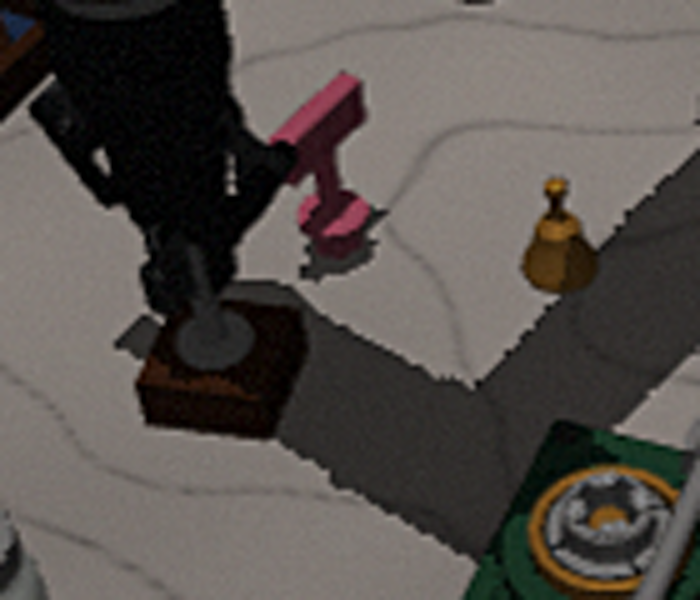

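```bash
python3 -m creep '[[[0,0,8],[0,0,0],-1],[[0,0,20],[0,0,0],-1],[[0,0,35],[0,0,0],-1],[[0,0,60],[0,0,0],-1],[[0,0,90],[0,0,0],-1],[[0,0,120],[0,0,0],-1],[[0,0,120],[0,0,0],-1],[[0,0,120],[0,0,0],-1]]'
python3 - <<'E'
from h import *
st();save('wrist','w9');save('scene','s9');crop('s9','s9a',120,60,260,220,5)
E
```

```text
clock: 8.12
position: [532.9, -273.4, 192.2]
ee_rot: [0.496, -0.502, 0.504, -0.498]
contact_force: [0.3, -0.3, -2.5]
gripper_width: 13.1
t8.12 pos [ 532.9 -273.4  192.2] yaw -1.583 down [ 0.004 -0.    -1.   ] F [ 0.3 -0.3 -2.5] w 13.1 j [-0.2   0.37 -0.12 -0.   -1.08  1.76]
```

View pics/w9.png

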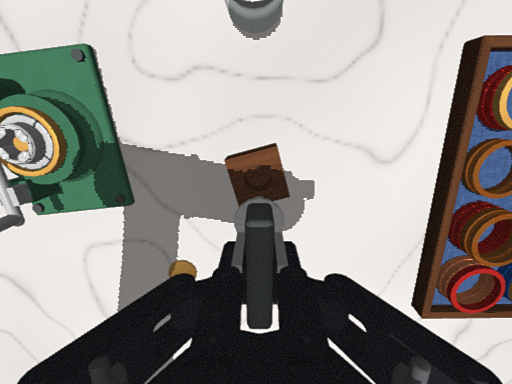

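View pics/s9a.png

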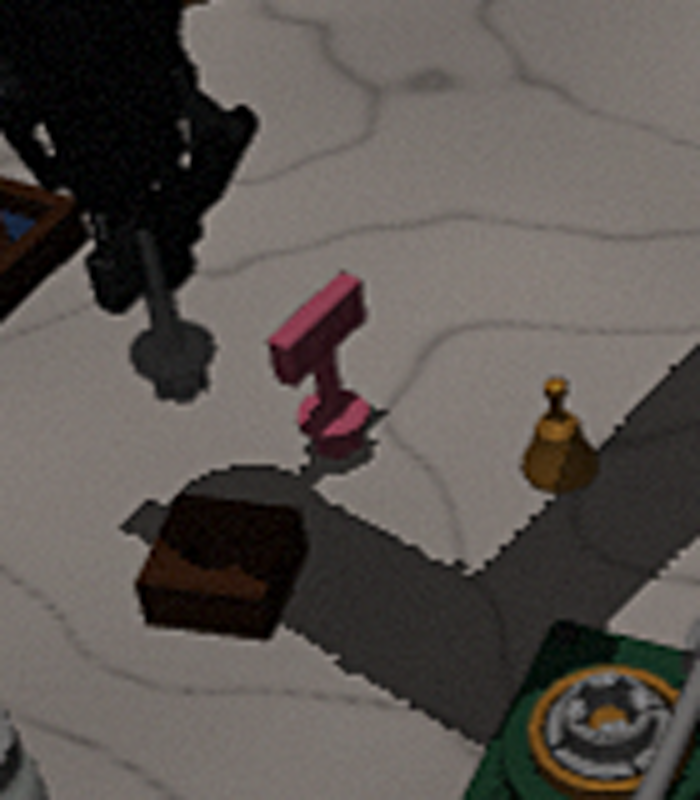

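```bash
python3 -m creep '[[[7,34,0],[0,0,-0.05],-1],[[14,68,0],[0,0,-0.1],-1],[[21,102,0],[0,0,-0.142],-1],[[28,136,0],[0,0,-0.142],-1],[[35,170,0],[0,0,-0.142],-1],[[42,204,0],[0,0,-0.142],-1],[[47,230,0],[0,0,-0.142],-1],[[49,238.4,-10],[0,0,-0.142],-1],[[49,238.4,-25],[0,0,-0.142],-1],[[49,238.4,-25],[0,0,-0.142],-1],[[49,238.4,-25],[0,0,-0.142],-1]]'
python3 - <<'E'
from h import *
st();y,M,s=yaw();np.save('pics/w10s.npy',s,allow_pickle=True);save('wrist','w10');crop('w10','w10a',180,130,340,290,5);save('scene','s10');crop('s10','s10a',190,110,330,250,5);save('top','t10')
E
```

```text
clock: 9.13
position: [579.8, -35.4, 162.9]
ee_rot: [-0.462, 0.538, -0.536, 0.458]
contact_force: [-0.4, -0.5, -3.1]
gripper_width: 13.1
t9.13 pos [579.8 -35.4 162.9] yaw -1.725 down [-0.006 -0.001 -1.   ] F [-0.4 -0.5 -3.1] w 13.1 j [ 0.22  0.37 -0.2  -0.   -1.01  1.2 ]
```

View pics/w10a.png

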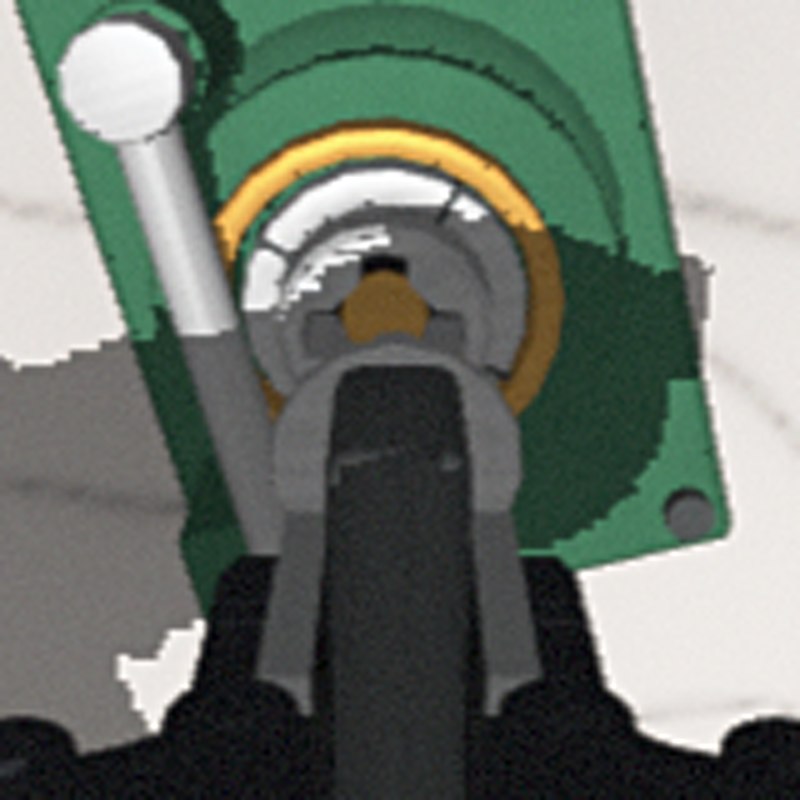

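View pics/s10a.png

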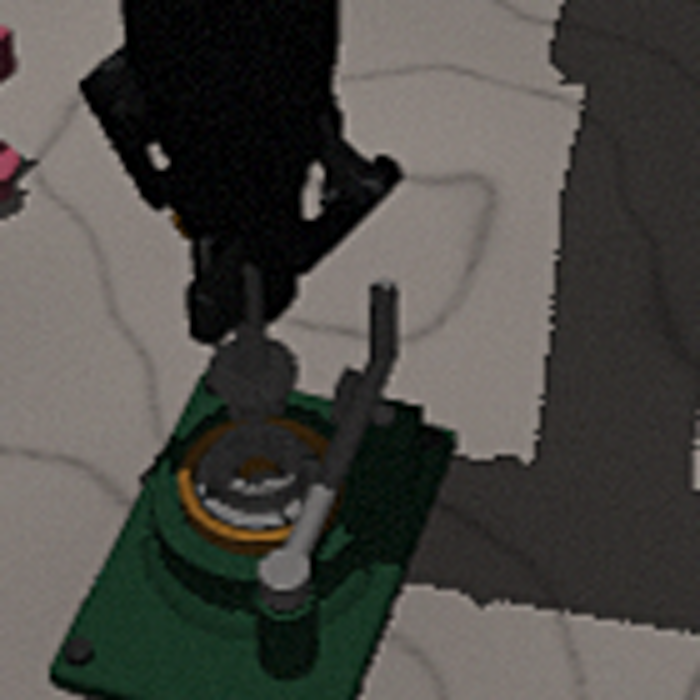

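```bash
python3 - <<'E'
from h import *
s=np.load('pics/w10s.npy',allow_pickle=True).item()
M=R.from_quat(s['ee_rot']).as_matrix()
def tl(u,v,z):
    p=wpt(180+(u+.5)/5-.5,130+(v+.5)/5-.5,z,s); return np.round(M.T@(p-s['position']),2)
print('ej',tl(385,307,65)); print('collar far bottom',tl(398,340,121),'top rim',tl(398,348,126)); 
print('collar L/R',tl(275,455,126),tl(521,455,126))
print('handle far top end',tl(398,370,195),tl(398,450,195))
print('slots',tl(305,325,76),tl(465,325,76),tl(383,262,76))
print('kada far',tl(385,122,62),'stop post'); st()
E
```

```text
ej [-1.32 97.88  4.11]
collar far bottom [ 1.15 41.81 17.  ] top rim [ 1.14 36.81 17.53]
collar L/R [-17.05  36.87   0.74] [19.33 36.94  0.68]
handle far top end [  1.13 -32.32  40.05] [  1.12 -32.27  32.29]
slots [-15.85  86.85   4.21] [13.42 86.91  4.17] [-1.53 86.81 16.17]
kada far [ -1.22 100.69  39.06] stop post
t9.28 pos [581.5 -35.6 165.5] yaw -1.726 down [ 0. -0. -1.] F [ 1.7  0.6 -2. ] w 13.4 j [ 0.22  0.37 -0.19  0.   -1.01  1.2 ]
```

View pics/w10.png

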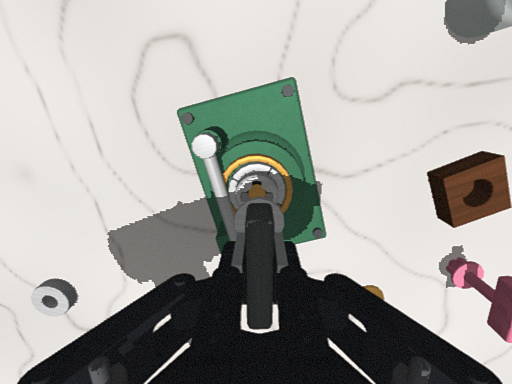

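```bash
python3 -m creep '[[[1,2,-2],[0,0,0],-1],[[1,2,-2],[0,0,0],-1],[[1,2,-2],[0,0,0],-1],[[1,2,-2],[0,0,0],-1],[[1,2,-2],[0,0,0],-1]]'
python3 - <<'E'
from h import *
st();y,M,s=yaw();np.save('pics/w11s.npy',s,allow_pickle=True);save('wrist','w11');crop('w11','w11a',200,140,310,240,7);st()
E
```

```text
clock: 9.7
position: [582.5, -32.9, 163.5]
ee_rot: [0.46, -0.537, 0.537, -0.46]
contact_force: [-0.6, -0.1, -1.9]
gripper_width: 13.0
t9.70 pos [582.5 -32.9 163.5] yaw -1.725 down [ 0.  0. -1.] F [-0.6 -0.1 -1.9] w 13.0 j [ 0.22  0.37 -0.19 -0.   -1.01  1.2 ]
t9.75 pos [582.5 -32.9 163.5] yaw -1.725 down [ 0.  0. -1.] F [-0.   0.3 -2.9] w 13.1 j [ 0.22  0.37 -0.19  0.   -1.01  1.2 ]
```

View pics/w11a.png

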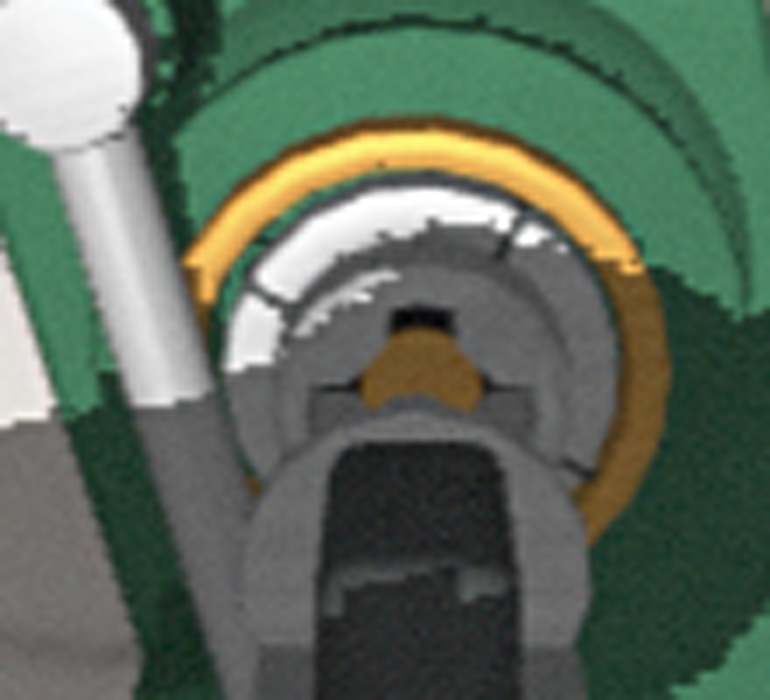

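```bash
python3 - <<'E'
from h import *
s=np.load('pics/w11s.npy',allow_pickle=True).item()
M=R.from_quat(s['ee_rot']).as_matrix()
def tl(u,v,z):
    p=wpt(200+(u+.5)/7-.5,140+(v+.5)/7-.5,z,s); return np.round(M.T@(p-s['position']),2)
print('slot far wall',tl(390,309,76),tl(453,311,76),'-15.5')
print('LR slot far edge',tl(340,388,76),tl(500,386,76),'-4.5', 'outer',tl(309,400,76),tl(535,400,76))
print('ej far',tl(421,327,65));print('kada far',tl(420,120,62),tl(420,130,62),'-36')
print('collar far',tl(417,400,121.5),tl(417,412,126.5),'-19','LR',tl(243,560,126.5),tl(590,560,126.5))
print('handle ends',tl(419,445,163.5+4.7),'-32', tl(325,600,170),tl(517,600,170))
E
```

```text
slot far wall [-2.38 87.53 14.36] [ 5.77 87.53 14.08] -15.5
LR slot far edge [-8.99 87.53  3.59] [11.98 87.53  3.85] -4.5 outer [-13.08  87.53   1.92] [16.61 87.53  1.91]
ej far [ 1.66 98.53  8.61]
kada far [  1.53 101.54  36.38] [  1.53 101.54  35.04] -36
collar far [ 1.11 42.03 17.62] [ 1.1  37.03 18.04] -19 LR [-17.27  37.03   1.49] [19.36 37.03  1.47]
handle ends [ 1.26 -4.66 29.96] -32 [-6.32 -6.46 17.32] [ 9.15 -6.47 17.31]
```

```bash
python3 -m creep '[[[0,-0.5,-8],[0,0,0],-1],[[0,-0.5,-16],[0,0,0],-1],[[0,-0.5,-22],[0,0,0],-1],[[0,-0.5,-26],[0,0,0],-1],[[0,-0.5,-29],[0,0,0],-1],[[0,-0.5,-31],[0,0,0],-1],[[0,-0.5,-33],[0,0,0],-1],[[0,-0.5,-33],[0,0,0],-1]]'
python3 - <<'E'
from h import *
st();print(arm.read_state()['wrist_torque'])
E
```

```text
clock: 10.42
position: [582.5, -33.4, 130.5]
ee_rot: [0.46, -0.537, 0.537, -0.46]
contact_force: [-0.7, 1.1, 2.2]
gripper_width: 13.3
t10.42 pos [582.5 -33.4 130.5] yaw -1.724 down [-0. -0. -1.] F [-0.7  1.1  2.2] w 13.3 j [ 0.22  0.41 -0.23  0.   -0.93  1.2 ]
[0.01033916 0.42821833 0.00472609]
```

```bash
python3 -m creep '[[[0,0,-2],[0,0,0],-1],[[0,0,-4],[0,0,0],-1],[[0,0,-6],[0,0,0],-1],[[0,0,-6],[0,0,0],-1],[[0,0,-6],[0,0,0],-1]]'
python3 - <<'E'
from h import *
st();print(arm.read_state()['wrist_torque']);save('scene','s12');crop('s12','s12a',200,120,320,250,6)
E
```

```text
clock: 10.83
position: [582.5, -33.4, 124.7]
ee_rot: [0.46, -0.537, 0.537, -0.46]
contact_force: [-2.7, 0.3, 2.9]
gripper_width: 13.1
t10.83 pos [582.5 -33.4 124.7] yaw -1.724 down [ 0. -0. -1.] F [-2.7  0.3  2.9] w 13.1 j [ 0.22  0.41 -0.24  0.   -0.92  1.2 ]
[0.03470006 0.68493502 0.03343921]
```

View pics/s12a.png

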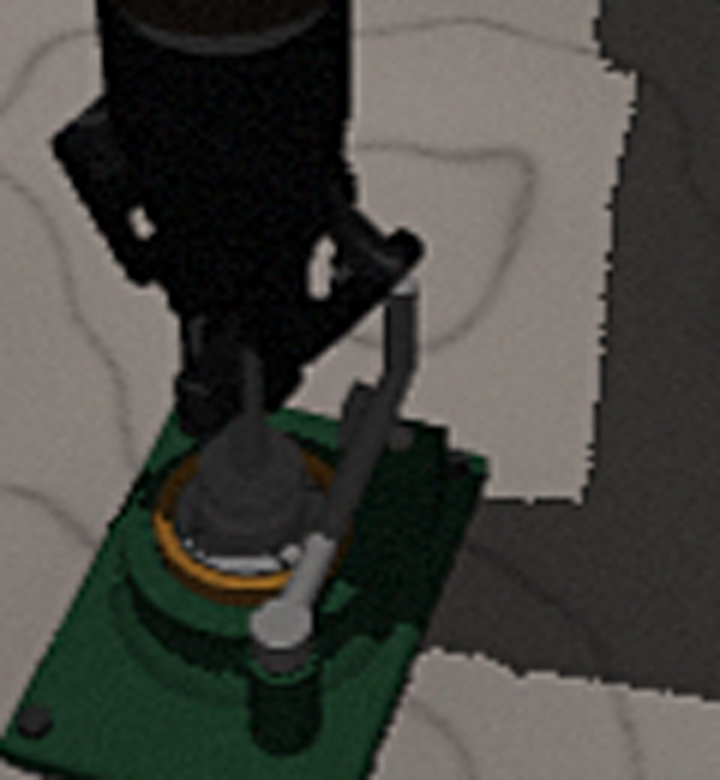

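```bash
python3 -m creep '[[[-0.3,0,-2],[0,0,0],-1],[[-0.3,0,-4],[0,0,0],-1],[[-0.3,0,-6],[0,0,0],-1],[[-0.3,0,-7],[0,0,0],-1],[[-0.3,0,-8],[0,0,0],-1],[[-0.3,0,-8],[0,0,0],-1],[[-0.3,0,-8],[0,0,0],-1]]'
python3 - <<'E'
from h import *
st();print(arm.read_state()['wrist_torque'])
E
```

```text
clock: 11.47
position: [582.6, -33.3, 118.1]
ee_rot: [0.46, -0.536, 0.537, -0.461]
contact_force: [-4.5, 0.6, 11.0]
gripper_width: 13.0
t11.47 pos [582.6 -33.3 118.1] yaw -1.724 down [ 0.001 -0.    -1.   ] F [-4.5  0.6 11. ] w 13.0 j [ 0.22  0.42 -0.25  0.   -0.9   1.2 ]
[ 0.19345184  1.45895086 -0.00882594]
```

```bash
python3 -m creep '[[[-0.8,0,-1],[0,0,0],-1],[[-0.8,0,-2],[0,0,0],-1],[[-0.8,0,-2],[0,0,0],-1],[[-0.8,0,-2],[0,0,0],-1],[[-0.8,0,-2],[0,0,0],-1]]'
python3 - <<'E'
from h import *
st();print(arm.read_state()['wrist_torque']);save('scene','s13');crop('s13','s13a',200,140,320,250,6);save('wrist','w13');crop('w13','w13a',200,140,310,240,7)
y,M,s=yaw();np.save('pics/w13s.npy',s,allow_pickle=True)
E
```

```text
clock: 11.88
position: [582.6, -33.3, 118.0]
ee_rot: [0.46, -0.536, 0.538, -0.461]
contact_force: [-5.7, 0.3, 19.4]
gripper_width: 12.9
t11.88 pos [582.6 -33.3 118. ] yaw -1.723 down [ 0.004 -0.001 -1.   ] F [-5.7  0.3 19.4] w 12.9 j [ 0.22  0.42 -0.25  0.   -0.9   1.2 ]
[ 0.38160488  2.04451879 -0.02222728]
```

View pics/s13a.png

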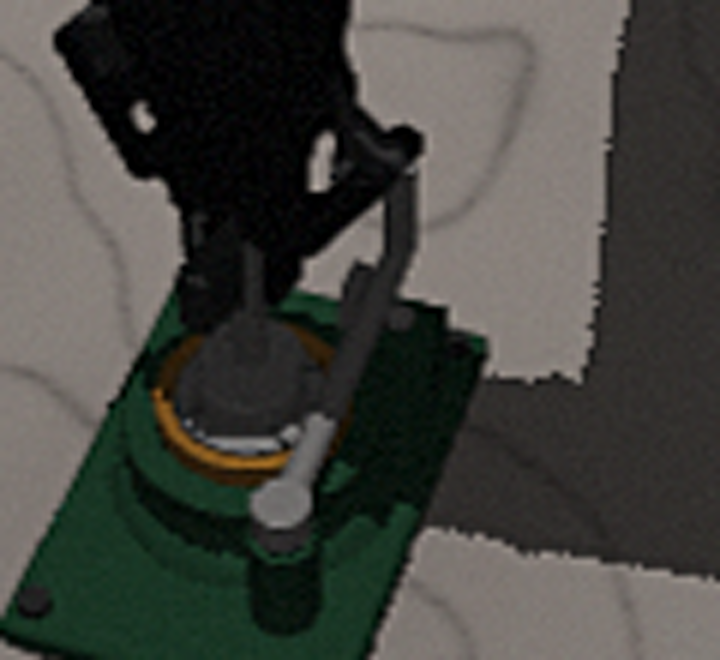

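View pics/w13a.png

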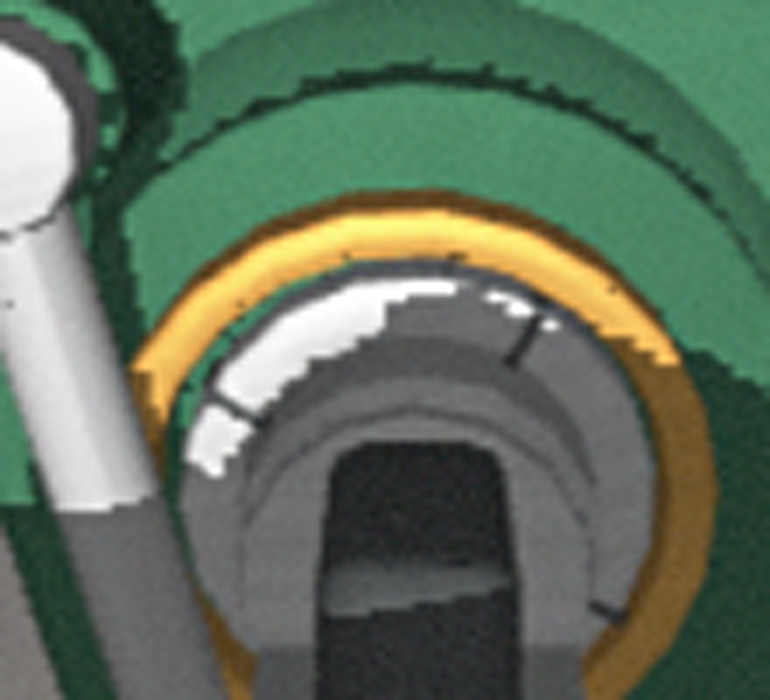

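```bash
python3 - <<'E'
from h import *
crop('w5','w5b',180,0,330,215,3.5 if 0 else 3)
im=cv2.imread('pics/w5b.png');cv2.imwrite('pics/w5b.png',im)
s=np.load('pics/w11s.npy',allow_pickle=True).item()
save('top','t13');crop('t13','t13a',195,125,325,235,6);st()
E
```

```text
t12.03 pos [582.6 -33.3 118. ] yaw -1.723 down [ 0.004 -0.001 -1.   ] F [-5.8  1.7 18.2] w 12.9 j [ 0.22  0.42 -0.25  0.   -0.9   1.2 ]
```

View pics/w5b.png

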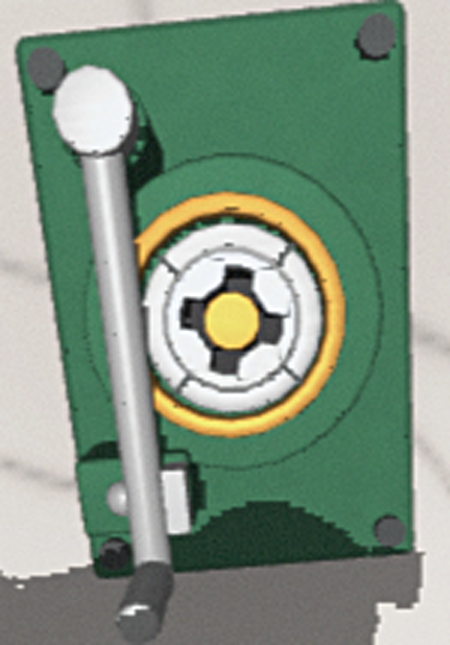

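View pics/t13a.png

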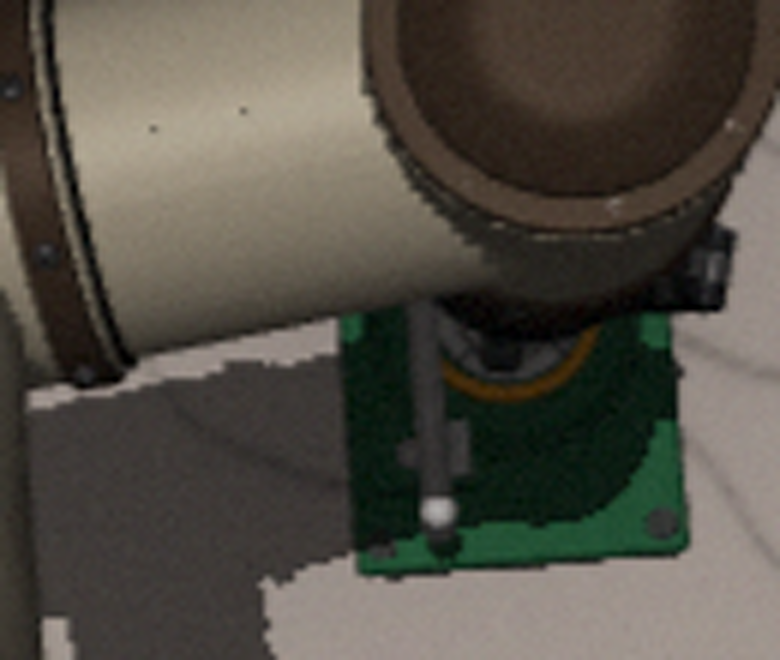

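```bash
python3 -m creep '[[[0,0,0],[0,0,0],-1],[[0,0,0],[0,0,0],-1],[[0,0,0],[0,0,0],-1],[[0,0,0],[0,0,0],-1]]'
python3 - <<'E'
from h import *
p=px('top','t13',195+440.5/6-.5,125+512.5/6-.5,116);print(p);v=p[:2]-[633.1,4.2];print('keeper approx',0.10+np.pi-np.arctan2(v[1],v[0])%(2*np.pi))
st();arm.job_done();st()
E
```

```text
clock: 12.37
position: [582.6, -33.3, 118.0]
ee_rot: [0.46, -0.536, 0.538, -0.461]
contact_force: [-5.7, 1.9, 19.1]
gripper_width: 13.1
[501.80157208  -8.90392708 116.        ]
keeper approx 0.0005267772836980988
t12.37 pos [582.6 -33.3 118. ] yaw -1.723 down [ 0.004 -0.001 -1.   ] F [-5.7  1.9 19.1] w 13.1 j [ 0.22  0.42 -0.25  0.   -0.9   1.2 ]
the job is handed in; nothing more can be done
the job is handed in; nothing more can be done
```

I swung the hold-down bar shut, drew the dark T-key from its holster, aligned it by camera with the socket slots, and pressed it home. The job was handed in at about 12.4 s of the 51 s allowed, with the arm still gripping and pressing the key. No verdict was reported.

- **Hold-down bar:** it stopped hard at about 19 N against the stop. The close picture shows it on the stop post with the detent ball behind it. The top camera puts it at about 0.00 rad.
- **Key:** the tool stopped dead at 118.0 mm, the height worked out beforehand for the collar sitting flush. The tool was still pointing straight down. The arm pushes down with about 19 N, with about 6 N of side load along x. The grip was holding at 13 mm opening.
- **Kada and bystanders:** in the last pictures the kada still lay around the segments. Nothing touched the bystanders. I did not measure the kada or the bystanders again at the end.
- **Camera disagreement:** the cameras differed by up to about 4 mm on where the key stood and up to about 8 mm on the hub. I settled the fit by comparing key and socket in one wrist picture. The ejector depth was judged only from the stop height and the force.

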